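# Click the oven timer dial on to three dots and press start

## Robot

A 6-joint arm with a two-finger parallel gripper is mounted at the origin on a cart in front of the work surface, level with it; the furniture and walls round the work are solid. World frame = base frame: x ahead of the robot, y to its left, z up, the work surface at z = 0. Lengths are in mm, angles in rad, forces in N, time in s.
With the tool pointing down it reaches from about 300 to 950 mm from the base axis. Payload 3.1 kg.
Tool frame: the origin (TCP) lies midway between the tips of the shut fingers; the grasp point (between the pads) lies 19 mm behind it (bot.tcp_to_grasp is the z of the grasp point in the tool frame, in mm); z points along the fingers, y is the line along which they close (so a half turn about z gives the same grasp; the last joint's range is limited). The gripper opens to 85 mm and grips with 20 to 120 N. Pads are 22 mm wide; open, the fingers measure 114 mm over their backs; the gripper's body (76 mm by 85 mm) begins 54 mm behind the grasp point. The pads swing forward as they close: fully open they stand 13 mm farther back than shut.
Start: joints at [-1.39, 0.308, 1.634, -0, 1.2, -0.07], TCP at [155.084, -605.459, 231.272] pointing down, gripper open.
Joint ranges: [-3.06, 3.06], [-0.79, 1.96], [0.05, 2.63], [-1.19, 4.34], [0.05, 2.64], [-2.94, 2.94]. Speed limits (rad/s): [2.79, 2.79, 3.14, 3.14, 3.14, 3.14].

## Interface

Orientations are given as [roll, pitch, yaw] about the fixed x, y, z axes, in that order (R = Rz(yaw) Ry(pitch) Rx(roll)).
In Python, from cell import bot gives the robot as it stands.
- The arm moves only by the shell command python3 -m pendant 'ROWS'. ROWS is JSON, one flat list of numbers, 7 for each row, row after row: the turn, a rotation vector about the tool's x, y, z in degrees, then the shift along the tool's x, y, z in cm, then the finger opening in cm, from 0 to 8.54. A call has 1 to 8 rows; each row shifts and turns the commanded pose from where the row before left it, along the tool's axes as they then stand; what a row does not reach is not made up. A row lasts 1/8 s, in which the tool goes at most 62.5 mm and 10.7 degrees, less where a joint would pass 70% of its speed; a pose out of reach is approached as far as the arm can. A call with a gripper value outside its range is refused whole. The fingers move at their own pace and stop on an object; the grip force is fixed at half the most. Time passes only in rows, so rows that do not move let the fingers close. It gives the time, the measured TCP pose, the force, the opening and the grip force at its end, in the units of the state.
- bot.observe(): the state, without advancing time (a new reading comes with each control period).
- bot.get_image(name): name is "scene" or "side" or "wrist"; returns (picture, depth): 400x640x3 uint8, red, green, blue; 400x640 float32, mm along the optical axis (not along the pixel's ray), 0 where there is no reading.
- bot.camera_model(name): a dict with "intrinsics" (3x3 intrinsics, pixels), "R" (3x3) and "t" (3): a world point X has camera coordinates R X + t. Camera axes: x right, y down, z forward; pixel columns grow to the right and rows downward; lengths in mm; the calibration is good to about 2 mm. The wrist camera is an equidistant fisheye: a pixel r from the principal point sees the ray r / f radians off the axis. A picture is of the moment at which its call begins: read the wrist's pose just before it. camera_model takes no time and is no camera call; for the wrist camera it gives the pose at the moment of the call.
- bot.close_job(): hands the job in; it is judged then, once.
The state is a dict: "time_s": time; "q": joint angles; "qd": joint speeds; "joint_torque": joint torques, N m; "eef_pos": TCP position; "ee_rot": TCP orientation; "force": force on the tool from outside, world axes, zero at the start; "torque": the same for the moment, N m; "gripper_width": opening from 0.0 (shut) to 1.0 (fully open); "grasp_force": force on a finger pad.
Only numpy, scipy, OpenCV 4.12 (cv2) and the standard library are available. Lean on these libraries where they do the work, as an engineer would, in place of code of your own. Each camera call takes 0.05 s, during which the arm holds its last target. There are 200 camera calls.

## Task

The bun-oven timer is set too low: with a fingertip laid on the wide knurled dial, turn it clockwise until it clicks in at the three-dot mark, not running on to four dots. Then press the long start key beside it all the way down, and let it come back up. Work gently by touch alone: grasp or lift nothing, do not sound the bell, and leave everything standing round the timer where it is.

Things in the scene. Friction and masses are not known exactly. Their poses are not given: they have to be found in the camera images.
- timer: White low housing of the timer, fixed to the table, 145 (its x) x 180 (its y) x 40 mm high, origin at the centre of its underside; at yaw 0 its front faces the robot (-x). The dial is in its left part, the start key in its right part near the front. Yaw at the start is within 0.5 rad of 0.
- dial (a joint): Dial angle (rad): 0 = pointer at one dot, grows clockwise seen from above; clicks at 0, 0.524 (two dots), 1.047 (three dots), 1.571 (four dots), stops 0.12 beyond the first and last. Starts at one or two dots. With the finger off, a spring pulls it into the nearest click. Leaving a click takes about 0.05 N m: press down on the top with 5 to 12 N 30 to 38 mm from the axis and rub along the circle.
- dial_center (a point): Centre of the dial's flat ribbed top, on its vertical axis, 55 mm above the table; fixed to the housing at its x -13, y +34 mm. The dial is a black disc 92 mm across with knurled rim, standing 15 mm above the housing, too wide to take between the fingers.
- dial_pointer (a point): Point on the white pointer line on the dial's top, 40 mm from the axis; it turns with the dial.
- mark_three (a point): Where dial_pointer lies when the dial points at the three-dot mark (fixed to the housing). The marks are groups of 1, 2, 3, 4 small black dots round the far side of the dial, at 45, 15, -15, -45 degrees counter-clockwise from the housing's +x, 60 mm from the axis.
- start_key (a joint): Travel of the start key (m): 0 up, 0.005 fully down; it springs back when released. Fully down takes 4 N.
- start_key_top (a point): Centre of the top of the start key: grey bar 40 (along the housing's x) x 16 mm, 9 mm above the housing (49 mm above the table) when up; at x -30, y -62 mm of the housing.
- bell: Counter bell, steel dome on a dark foot, 74 mm across, 52 mm high, just right of the timer; origin centre of underside. Not to be moved or sounded.
- bell_button (a joint): Push button on top of the bell (m), 0 up, 0.003 down. Not to be pressed.
- price_block: Small black price board on a wooden foot, 22 x 62 x 58 mm high, right of the timer behind the bell; origin centre of underside.
- jam: Jam jar, 62 mm across, 99 mm high, at the back of the table; origin centre of underside.
- honey: Red-lidded jar, 58 x 62 mm, 86 mm high, at the back of the table; origin centre of underside.
- salt: Salt shaker, 44 mm across, 90 mm high, at the back of the table; origin centre of underside.
- pen: White and blue marker pen, 135 mm long, 17 mm thick, lying just left of the timer; origin centre of underside.

How it is judged (in metres and radians):
On the way, in this order (a step that is already met when the one before it is completed fails the run):
1. the dial has clicked in at the three-dot mark (value of joint dial between 0.927198 and 1.1672 rad and velocity of joint dial between -0.15 and 0.15 rad/s), for 0.3 s.
2. the start key is pressed down (value of joint start_key above 0.004 m), for 0.05 s.
3. the start key is up again (value of joint start_key below 0.001 m), for 0.1 s.
At the end, for the whole second after the job is handed in: The dial rests at the three-dot mark (within 0.12 rad of 1.047), the start key is up again, and the things round the timer stand within 20 mm of where they were (value of joint dial between 0.927198 and 1.1672 rad and velocity of joint dial between -0.05 and 0.05 rad/s and value of joint start_key below 0.001 m and distance of each of bell, price_block, jam, honey, salt, pen from where it was at the start of the episode below 0.02 m); the robot touches nothing.
It fails at once if the start key is pressed before the dial is at three dots (value of joint start_key above 0.003 m and not (value of joint dial between 0.787198 and 1.3072 rad)).
It fails at once if the dial runs on to the four-dot mark (value of joint dial above 1.4 rad).
It fails at once if the timer is pressed or struck with more than 40 N (contact force between any of the arm, the fingers and timer above 40 N).
It fails at once if the bell is sounded (value of joint bell_button above 0.0015 m).
It fails at once if a thing round the timer is lifted, knocked or carried off (distance of any of bell, price_block, jam, honey, salt, pen from where it was at the start of the episode above 0.02 m).
It also fails if it takes over 48 s, if anything falls off the work surface, if the arm or the gripper's body presses on something with over 40 N, if the wrist force passes 120 N, or if a joint passes its speed limit or range.

## Working session

There is one attempt and no reset: what is moved stays moved. The work goes in short steps, Python scripts to look and compute and a shell command to move; the robot and the scene stay as the last step left them, time stands still between calls to the robot, and variables do not carry over. Pictures are saved under pics/ and viewed, at most 10 in all, crops included, and the job is handed in when it is done.

```bash
ls; mkdir -p pics; python3 - <<'E'
from cell import bot
import cv2,numpy as np
o=bot.observe();print(o)
for n in("scene","side"):
    p,d=bot.get_image(n);cv2.imwrite(f"pics/{n}0.png",p[:,:,::-1]);np.save(f"pics/{n}0.npy",d)
    m=bot.camera_model(n);print(n,m)
E
```

```text
pics
{'time_s': 0.0, 'q': array([-1.38969151e+00,  3.09013184e-01,  1.63523751e+00,  1.51137620e-05,
        1.19966841e+00, -6.96897514e-02]), 'qd': array([-4.48897483e-04, -1.03103426e-03,  4.61885170e-04, -1.46356534e-04,
        9.82108879e-05, -1.19084128e-03]), 'joint_torque': array([-1.34023292e-03, -4.15250373e+01, -2.76663405e+01, -1.12594341e-04,
        1.01171466e-02, -1.26750663e-05]), 'eef_pos': array([ 154.94120952, -604.62402406,  230.01769916]), 'ee_rot': array([-3.13927283e+00, -1.76036023e-04,  2.50788869e-01]), 'force': array([-0.6221898 ,  0.40594278, -0.81203924]), 'torque': array([ 0.01533039,  0.00850634, -0.01925403]), 'grasp_force': 0.0, 'gripper_width': 0.9995155424074497}
scene {'intrinsics': array([[459.7623419 ,   0.        , 322.61326237],
       [  0.        , 459.7623419 , 196.34576121],
       [  0.        ,   0.        ,   1.        ]]), 'R': array([[-0.66190249, -0.74950435, -0.0113277 ],
       [-0.36293368,  0.33366334, -0.87002754],
       [ 0.65586906, -0.57176219, -0.49287297]]), 't': array([509.48866969, 238.40310537, 600.3062319 ])}
side {'intrinsics': array([[391.37103574,   0.        , 318.08197087],
       [  0.        , 391.37103574, 197.1724212 ],
       [  0.        ,   0.        ,   1.        ]]), 'R': array([[ 0.85921846, -0.51156002, -0.00707002],
       [-0.2269444 , -0.36871885, -0.90141148],
       [ 0.45851922,  0.77611388, -0.43290572]]), 't': array([-469.79489478,  277.18744317,  478.38843861])}
```

View pics/scene0.png

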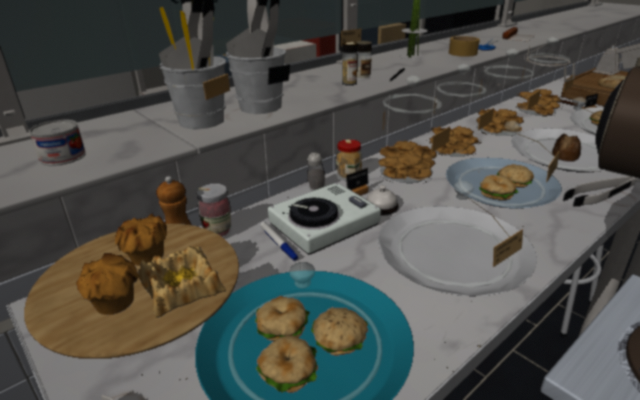

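View pics/side0.png

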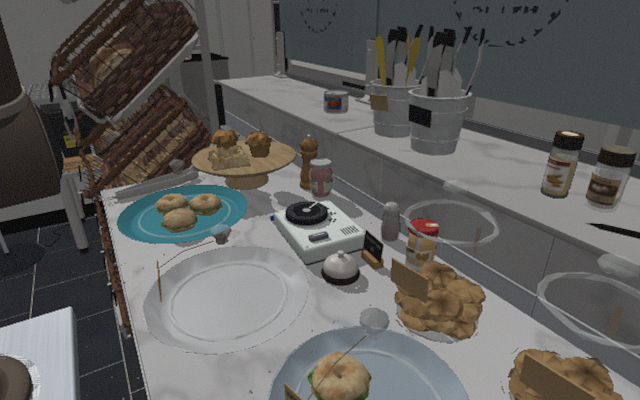

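The scene picture shows the timer with its black dial at about (313,211) and the bell at (384,200). In the side picture the dial is at about (306,213), the key at about (319,237) and the bell at (341,267). Next I'll measure the dial and housing in both.

```bash
cat > h.py <<'E'
import numpy as np,cv2
from cell import bot
def ray(n,px,z,m=None):
    m=m or bot.camera_model(n);K,R,t=m["intrinsics"],m["R"],m["t"]
    x=(px[0]-K[0,2])/K[0,0];y=(px[1]-K[1,2])/K[1,1]
    v=np.array([x,y,1.])
    if n=="wrist":
        r=np.hypot(x,y);s=np.sin(r)/r if r>1e-9 else 1.;v=np.array([x*s,y*s,np.cos(r)])
    C=-R.T@t;d=R.T@v
    return C+d*(z-C[2])/d[2]
E
python3 - <<'E'
from h import *
crops=[]
for n,(x0,y0,x1,y1) in {"scene":(250,160,410,260),"side":(260,180,400,290)}.items():
    p=cv2.imread(f"pics/{n}0.png");g=p.max(2)
    m=np.zeros_like(g);m[y0:y1,x0:x1]=(g[y0:y1,x0:x1]<55)*255
    c=cv2.findContours(m,0,2)[0]
    for k in sorted(c,key=cv2.contourArea)[-3:]:
        e=cv2.fitEllipse(k);print(n,cv2.contourArea(k),e,ray(n,e[0],55).round(1))
    crops.append(cv2.resize(p[y0:y1,x0:x1],(800,500) if n=="scene" else (636,500),interpolation=cv2.INTER_CUBIC))
    m=bot.camera_model(n);print("cam",n,(-m["R"].T@m["t"]).round())
a=np.zeros((300,800,3),np.uint8)
a[:,:480]=cv2.resize(crops[0],(480,300));a[:,480:]=cv2.resize(crops[1],(320,300))
cv2.imwrite("pics/crop0.png",cv2.convertScaleAbs(a,alpha=1.3))
E
```

```text
scene 158.5 ((280.7496643066406, 164.1095428466797), (9.268552780151367, 39.45713806152344), 52.585262298583984) [811.6  90.2  55. ]
scene 304.5 ((358.209228515625, 178.07850646972656), (15.547563552856445, 33.64541244506836), 65.37590026855469) [642.2   9.7  55. ]
scene 930.0 ((314.0240783691406, 212.93821716308594), (26.838722229003906, 47.725059509277344), 86.4839859008789) [597.7 172.7  55. ]
cam scene [ 30. 646. 509.]
side 192.0 ((340.0346374511719, 254.48789978027344), (45.56296157836914, 58.3146858215332), 177.45840454101562) [581.1 -20.4  55. ]
side 293.0 ((366.57940673828125, 248.2561798095703), (29.118240356445312, 33.21779251098633), 133.50318908691406) [634.2 -29.   55. ]
side 635.0 ((305.9688720703125, 213.49073791503906), (20.86296272277832, 43.43490219116211), 88.57003784179688) [605.3 148.9  55. ]
cam side [ 247. -509.  454.]
```

View pics/crop0.png

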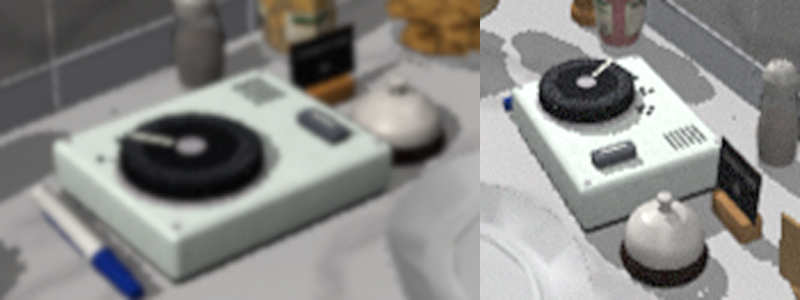

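The crop shows the dial with its pointer running to the far left, the key in the right front part, and the dots on the far side. The dial centre is near (601,160). I'll close the fingers and go over it, keeping high.

```bash
python3 -m pendant '[0,0,0,3.5,-3.8,-1,0, 0,0,0,3.5,-3.8,-1,0, 0,0,0,3.5,-3.8,-1,0, 0,0,0,3.5,-3.8,-1,0, 0,0,0,3.5,-3.8,-1,0, 0,0,0,3.5,-3.8,-1,0, 0,0,0,3.5,-3.8,-1,0, 0,0,0,3.5,-3.8,0,0]'
```

```text
time_s: 1.1
eef_pos: [351.7, -240.2, 302.0]
ee_rot: [3.14, -0.001, 0.25]
force: [0.7, -0.6, 0.3]
gripper_width: 0.003
grasp_force: 0.0
```

```bash
python3 -m pendant '[0,0,0,3.5,-4.1,0,0, 0,0,0,3.5,-4.1,0,0, 0,0,0,3.5,-4.1,0,0, 0,0,0,3.5,-4.1,0,0, 0,0,0,3.5,-4.1,0,0, 0,0,0,3.5,-4.1,0,0, 0,0,0,3.5,-4.1,0,0, 0,0,0,3.5,-4.1,0,0]'
python3 - <<'E'
from h import *
m=bot.camera_model("wrist");p,d=bot.get_image("wrist")
cv2.imwrite("pics/w1.png",p[:,:,::-1]);np.save("pics/w1.npy",np.array([m],dtype=object),allow_pickle=True)
print(m["intrinsics"],-m["R"].T@m["t"],m["R"],bot.observe()["eef_pos"])
E
```

```text
time_s: 2.1
eef_pos: [541.0, 147.4, 300.8]
ee_rot: [3.141, 0.001, 0.251]
force: [0.3, 0.1, -0.1]
gripper_width: 0.001
grasp_force: 0.0
[[309.70691629   0.         324.40612052]
 [  0.         309.70691629 201.78470918]
 [  0.           0.           1.        ]] [621.55471096 167.42809255 443.17512011] [[ 2.48795896e-01 -9.68555800e-01  5.15254725e-04]
 [-9.16150185e-01 -2.35161621e-01  3.24604145e-01]
 [-3.14276059e-01 -8.12322296e-02 -9.45849821e-01]] [543.39479518 153.31231423 300.59425691]
```

View pics/w1.png

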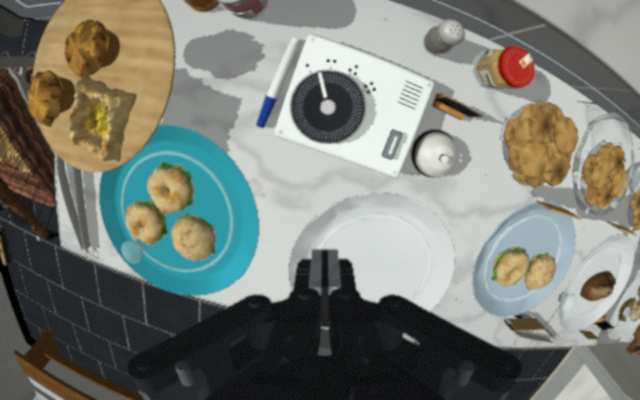

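The wrist view shows everything: the dial hub at (328,107), the pointer end at (321,72), the dots around (315–375, 60–90), the key at (394,144), and the bell at (435,153).

```bash
python3 - <<'E'
from h import *
m=np.load("pics/w1.npy",allow_pickle=True)[0]
p=cv2.imread("pics/w1.png");hsv=cv2.cvtColor(p,cv2.COLOR_BGR2HSV);g=p.max(2)
w=np.zeros_like(g);w[30:182,268:440]=(g[30:182,268:440]<110)*255
for k in cv2.findContours(w,1,2)[0]:
    a=cv2.contourArea(k);x,y=k[:,0].mean(0)
    print("dark",a,(round(x),round(y)),ray("wrist",(x,y),40,m).round(1))
big=max(cv2.findContours(w,0,2)[0],key=cv2.contourArea)
pts=np.array([ray("wrist",q[0],53,m)[:2] for q in big],np.float32)
print("dial circle",cv2.minEnclosingCircle(pts),len(pts))
# pointer and hub: bright in the dial
l=((g>130)*255).astype(np.uint8)
for k in cv2.findContours(l[70:145,290:368].copy(),1,2)[0]:
    if cv2.contourArea(k)<200:
        k=k+[290,70];x,y=k[:,0].mean(0);print("light",cv2.contourArea(k),(x,y),ray("wrist",(x,y),55,m).round(1),[ray("wrist",q[0],55,m)[:2].round().tolist() for q in k[::3]])
s=np.vstack([np.zeros((0,640,3),np.uint8),p])
cv2.imwrite("pics/w1c.png",cv2.resize(p[30:180,268:448],(720,600),interpolation=cv2.INTER_CUBIC))
# housing corners
for c in [(308,36),(437,75),(398,177),(275,134)]: print("corner",ray("wrist",c,40,m).round(1))
E
```

```text
dark 257.5 (420, 151) [590.8  25.8  40. ]
dark 213.5 (328, 107) [612.8 160.7  40. ]
dark 41.5 (272, 107) [596.7 231.4  40. ]
dark 66.0 (436, 103) [659.8  23.7  40. ]
dark 1.0 (368, 92) [646.2 116.5  40. ]
dark 0.0 (374, 89) [651.8 109.2  40. ]
dark 1.0 (365, 86) [652.4 121.   40. ]
dark 0.0 (355, 73) [665.2 138.2  40. ]
dark 3888.0 (326, 101) [619.9 164.3  40. ]
dark 0.0 (356, 66) [674.5 139.3  40. ]
dark 0.0 (307, 65) [659.8 199.9  40. ]
dark 0.0 (334, 61) [673.4 168.   40. ]
dark 0.0 (328, 60) [672.7 175.6  40. ]
dark 2.0 (432, 39) [742.6  51.9  40. ]
dark 183.5 (431, 41) [740.   52.5  40. ]
dial circle ((614.01904296875, 160.8560028076172), 45.97553634643555) 137
light 148.0 (np.float64(328.2857142857143), np.float64(104.42857142857143)) [616.7 161.   55. ] [[621.0, 166.0], [616.0, 170.0], [607.0, 155.0], [620.0, 156.0], [622.0, 159.0]]
light 14.0 (np.float64(365.0), np.float64(86.0)) [651.1 123.2  55. ] [[652.0, 126.0], [653.0, 121.0], [648.0, 124.0]]
light 4.0 (np.float64(355.0), np.float64(73.5)) [662.9 139.1  55. ] [[663.0, 140.0], [663.0, 138.0]]
corner [697.7 208.3  40. ]
corner [696.8  32.4  40. ]
corner [547.3  44.2  40. ]
corner [562.4 218.8  40. ]
```

View pics/w1c.png

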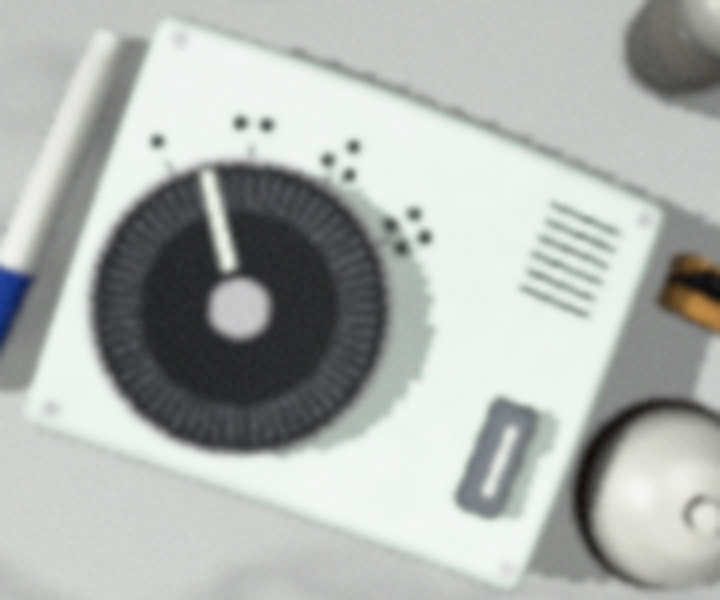

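The crop shows the pointer tip at (208,172), between the tick for one dot at (168,165) and the tick for two at (252,150). Dot groups: one (157,141), two (253,125), three (343,160), four (407,232). Key bar centre (497,458). Next, the angles.

```bash
python3 - <<'E'
from h import *
m=np.load("pics/w1.npy",allow_pickle=True)[0]
f=lambda c,z:ray("wrist",(268+(c[0]-1.5)/4,30+(c[1]-1.5)/4),z,m)[:2]
cs=np.array([f(c,40) for c in[(165,20),(660,215),(515,588),(30,420)]]);print("corners",cs.round(1))
e=[cs[0]-cs[1],cs[3]-cs[2],cs[0]-cs[3],cs[1]-cs[2]]
print([np.linalg.norm(v).round(1) for v in e],[np.arctan2(-v[0],v[1]).round(3) for v in e[:2]],[np.arctan2(v[1],v[0]).round(3) for v in e[2:]])
c=f((238,308),55);print("hub",c)
pa,pb=f((208,172),55),f((232,268),55)
ang=lambda v:np.degrees(np.arctan2(v[1],v[0])).round(1)
print("pointer",ang(pa-c),ang(pa-pb),np.linalg.norm(pa-c))
for n,d in zip("1234",[(157,141),(253,125),(343,160),(407,232)]):
    q=f(d,40)-c;print(n,ang(q),np.linalg.norm(q).round(1))
k=f((497,458),49);print("key",k)
mid=cs.mean(0)
for yaw in(0.2,.16,.1,.05,0.25):
    R=np.array([[np.cos(yaw),-np.sin(yaw)],[np.sin(yaw),np.cos(yaw)]])
    print(yaw,"center from housing",mid+R@[-13,34],"key from mid",mid+R@[-30,-62],"key from hub",c+R@[-17,-96])
E
```

```text
corners [[699.8 207.6]
 [683.7  35.3]
 [547.2  46.6]
 [561.7 218.5]]
[np.float64(173.1), np.float64(172.5), np.float64(138.5), np.float64(136.9)] [np.float64(-0.093), np.float64(-0.084)] [np.float64(-0.079), np.float64(-0.083)]
hub [613.66696549 161.73112215]
pointer 26.6 28.1 43.688312504147525
1 39.6 60.1
2 9.7 59.7
3 -20.3 58.9
4 -50.5 60.0
key [589.03497274  68.41043753]
0.2 center from housing [603.58491051 157.75254758] key from mid [605.99603445  60.28877749] key from hub [616.07808943  64.26735206]
0.16 center from housing [604.82975956 158.50757619] key from mid [603.34144358  61.02534747] key from hub [612.17864951  64.24889344]
0.1 center from housing [606.75114296 159.54529244] key from mid [599.42008015  62.32772449] key from hub [606.33590268  64.5135542 ]
0.05 center from housing [608.39748813 160.32076489] key from mid [596.21673395  63.59109402] key from hub [601.48621132  65.00145128]
0.25 center from housing [602.07293717 156.73975611] key from mid [609.35220609  59.51829631] key from hub [620.94623441  64.50966236]
```

Housing yaw is about -0.09, the dial centre about (613.8,161.3), and the key about (589,68). The pointer reads about 12° past one dot, which isn't at a click. I'll check it from the scene camera and with a fresh wrist picture.

```bash
python3 - <<'E'
from h import *
c=np.array([613.8,161.3])
def pt(n,p,m,z=55):
    g=p.max(2).astype(int);lst=[]
    # sample rings of the dial top for the brightest bearing
    out=[]
    K,R,t=m["intrinsics"],m["R"],m["t"]
    for r in(18,22,26,30,34,38):
        v=[]
        for a in range(-180,180,1):
            X=R@np.array([c[0]+r*np.cos(np.radians(a)),c[1]+r*np.sin(np.radians(a)),z])+t
            if n=="wrist":
                th=np.arctan2(np.hypot(X[0],X[1]),X[2]);s=th/np.hypot(X[0],X[1])
            else: s=1/X[2]
            q=K@np.array([X[0]*s,X[1]*s,1.])
            v.append(cv2.getRectSubPix(p,(1,1),(float(q[0]),float(q[1]))).max())
        v=np.array(v,float);i=v.argmax();w=np.clip(v[max(0,i-15):i+16]-90,0,None);out.append((round((w*(np.arange(len(w))+max(0,i-15)-180)).sum()/w.sum(),1),int(v[i])))
    return out
for n in("scene","side"): print(n,pt(n,cv2.imread(f"pics/{n}0.png"),bot.camera_model(n)))
m0=np.load("pics/w1.npy",allow_pickle=True)[0];print("w1",pt("wrist",cv2.imread("pics/w1.png"),m0))
for n in("scene","wrist"):
    m=bot.camera_model(n);p,d=bot.get_image(n);print(n,"now",pt(n,p,m))
print(bot.observe()["time_s"],bot.observe()["eef_pos"])
E
```

```text
scene [(np.float64(31.9), 93), (np.float64(32.0), 104), (np.float64(32.2), 102), (np.float64(30.9), 99), (np.float64(30.6), 112), (np.float64(29.6), 102)]
side [(np.float64(36.9), 161), (np.float64(36.6), 139), (np.float64(34.1), 149), (np.float64(33.7), 163), (np.float64(33.2), 171), (np.float64(32.5), 146)]
w1 [(np.float64(28.4), 230), (np.float64(28.5), 234), (np.float64(28.4), 226), (np.float64(28.1), 226), (np.float64(28.1), 233), (np.float64(28.1), 226)]
scene now [(np.float64(32.1), 93), (np.float64(32.0), 105), (np.float64(32.1), 102), (np.float64(30.8), 100), (np.float64(30.6), 113), (np.float64(29.7), 103)]
wrist now [(np.float64(28.1), 232), (np.float64(28.3), 234), (np.float64(28.2), 230), (np.float64(28.3), 232), (np.float64(28.2), 225), (np.float64(28.1), 231)]
2.25 [540.73194062 147.69817122 300.24362436]
```

The pointer is static at a bearing of 28°, about 0.2 rad past one dot, possibly held there by friction. Now I'll square the tool and descend above the near side of the dial, at radius 34 mm.

```bash
python3 -m pendant '[0,0,7.2,0,0,4,0, 0,0,7.2,0,0,4,0, 0,0,0,2.1,0,4,0, 0,0,0,2.1,0,4,0, 0,0,0,0,0,4,0, 0,0,0,0,0,2,0, 0,0,0,0,0,0,0]'; python3 -c "
from cell import bot;o=bot.observe();print(o['eef_pos'],o['force'])"
```

```text
time_s: 3.12
eef_pos: [580.8, 144.6, 79.7]
ee_rot: [3.141, 0.004, -0.001]
force: [0.4, 0.1, 0.3]
gripper_width: 0.001
grasp_force: 0.0
[580.78148748 144.61548026  79.72029486] [0.35557813 0.14090352 0.2527625 ]
```

```bash
python3 -m pendant '[0,0,0,0.25,-0.25,1,0, 0,0,0,0,0,0.8,0, 0,0,0,0,0,0.3,0, 0,0,0,0,0,0.1,0, 0,0,0,0,0,0,0]'
```

```text
time_s: 3.75
eef_pos: [585.3, 148.3, 59.5]
ee_rot: [-3.142, -0.0, -0.0]
force: [0.2, -0.5, 0.2]
gripper_width: -0.002
grasp_force: 0.0
```

```bash
python3 -m pendant '[0,0,0,-0.1,0.1,0.15,0, 0,0,0,0,0,0.15,0, 0,0,0,0,0,0,0, 0,0,0,0,0,0,0]'; python3 -m pendant '[0,0,0,0,0,0.1,0, 0,0,0,0,0,0,0]'
```

```text
time_s: 4.25
eef_pos: [584.2, 147.2, 56.3]
ee_rot: [-3.142, 0.0, -0.001]
force: [-0.8, -0.2, 1.2]
gripper_width: -0.002
grasp_force: 0.0
time_s: 4.5
eef_pos: [584.2, 147.2, 55.2]
ee_rot: [3.142, 0.0, -0.001]
force: [-0.8, 0.4, -0.1]
gripper_width: 0.003
grasp_force: 0.0
```

```bash
python3 -m pendant '[0,0,0,0,0,0.1,0, 0,0,0,0,0,0,0]'; python3 -m pendant '[0,0,0,0,0,0.1,0, 0,0,0,0,0,0,0]'
```

```text
time_s: 4.75
eef_pos: [584.3, 147.2, 55.1]
ee_rot: [3.141, 0.0, -0.0]
force: [-1.2, -0.9, 5.6]
gripper_width: -0.002
grasp_force: 2.5
time_s: 5.0
eef_pos: [584.3, 147.2, 54.9]
ee_rot: [3.141, 0.001, -0.0]
force: [-4.0, -2.3, 9.9]
gripper_width: -0.0
grasp_force: 5.0
```

Contact is at z 55, pressing with about 10 N. Now I'll rub clockwise (toward +y on the near side).

```bash
python3 -m pendant '[0,0,0,-0.11,-0.28,0,0, 0,0,0,-0.10,-0.29,0,0, 0,0,0,-0.06,-0.28,0,0, 0,0,0,-0.04,-0.28,0,0, 0,0,0,0,0,0,0]';  cat > look.py <<'E'
from h import *
import sys
c=np.array([613.8,161.3])
def bearing():
    m=bot.camera_model("wrist");p,d=bot.get_image("wrist");K,R,t=m["intrinsics"],m["R"],m["t"];out=[]
    cv2.imwrite(f"pics/{sys.argv[1]}.png",p[:,:,::-1])
    for r in(20,25,30,35,38):
        a=np.radians(np.arange(-90,91.));X=np.c_[c[0]+r*np.cos(a),c[1]+r*np.sin(a),0*a+55]@R.T+t
        h=np.hypot(X[:,0],X[:,1]);s=np.arctan2(h,X[:,2])/h
        q=np.c_[X[:,0]*s*K[0,0]+K[0,2],X[:,1]*s*K[1,1]+K[1,2]].astype(np.float32)
        v=cv2.remap(p,q[:,:1],q[:,1:],1).max(-1).ravel().astype(float);i=v.argmax();j=slice(max(0,i-12),i+13)
        w=np.clip(v[j]-110,0,None);out.append((round((w*np.degrees(a[j])).sum()/max(w.sum(),1),1),int(v[i])))
    return out
print(bearing(),"target -20.2 (4 dots -50, 2 dots 9.8)");o=bot.observe();print(o["time_s"],o["eef_pos"].round(1),o["force"].round(1))
E
python3 look.py a1
```

```text
time_s: 5.62
eef_pos: [582.7, 158.8, 55.0]
ee_rot: [-3.141, -0.003, -0.0]
force: [-0.7, -0.4, 6.9]
gripper_width: -0.001
grasp_force: 3.4
[(np.float64(10.7), 244), (np.float64(10.4), 244), (np.float64(10.4), 245), (np.float64(10.4), 244), (np.float64(10.2), 244)] target -20.2 (4 dots -50, 2 dots 9.8)
5.675 [582.7 158.8  55. ] [-0.4 -0.7  7.2]
```

Pointer is at two dots (10.4°), and the finger grips well. Continue.

```bash
python3 -m pendant '[0,0,0,-0.01,-0.29,0,0, 0,0,0,0.02,-0.29,0,0, 0,0,0,0.05,-0.29,0,0, 0,0,0,0.07,-0.28,0,0, 0,0,0,0.10,-0.27,0,0, 0,0,0,0,0,0,0]'; python3 look.py a2
```

```text
time_s: 6.42
eef_pos: [585.3, 173.2, 55.0]
ee_rot: [-3.141, -0.004, -0.001]
force: [0.2, -0.3, 4.9]
gripper_width: -0.004
grasp_force: 3.1
[(np.float64(-10.0), 244), (np.float64(-10.1), 244), (np.float64(-10.1), 244), (np.float64(-10.1), 244), (np.float64(-10.2), 244)] target -20.2 (4 dots -50, 2 dots 9.8)
6.475 [585.3 173.2  55. ] [0.2 0.3 5.8]
```

```bash
python3 -m pendant '[0,0,0,0.10,-0.22,0.05,0, 0,0,0,0.12,-0.22,0,0, 0,0,0,0,0,0,0]'; python3 look.py a3
```

```text
time_s: 6.85
eef_pos: [587.9, 177.9, 55.0]
ee_rot: [-3.14, -0.005, -0.001]
force: [-1.1, 0.7, 7.9]
gripper_width: -0.0
grasp_force: 3.8
[(np.float64(-19.4), 244), (np.float64(-19.4), 244), (np.float64(-19.4), 244), (np.float64(-19.5), 244), (np.float64(-19.4), 244)] target -20.2 (4 dots -50, 2 dots 9.8)
6.9 [587.9 177.9  55. ] [-0.5  0.6  7.5]
```

At the three-dot mark. Lift straight off and see where it rests.

```bash
python3 -m pendant '[0,0,0,0,0,-0.3,0, 0,0,0,0,0,-2,0, 0,0,0,0,0,-1.5,0, 0,0,0,0,0,0,0, 0,0,0,0,0,0,0, 0,0,0,0,0,0,0]'; python3 look.py a4
```

```text
time_s: 7.65
eef_pos: [585.0, 177.0, 90.1]
ee_rot: [3.141, 0.001, -0.001]
force: [-0.1, 0.6, -0.0]
gripper_width: 0.001
grasp_force: 0.0
[(np.float64(-20.1), 244), (np.float64(-20.0), 245), (np.float64(-20.1), 244), (np.float64(-20.1), 244), (np.float64(-20.1), 244)] target -20.2 (4 dots -50, 2 dots 9.8)
7.7 [585. 177.  90.] [-0.9  0.  -0.1]
```

View pics/a4.png

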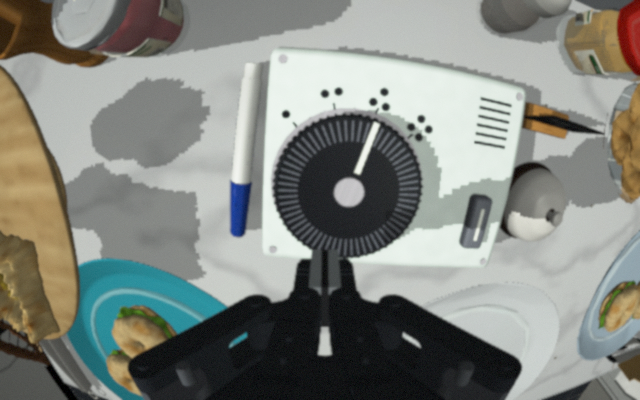

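The pointer rests at three dots (-20.1°). The key is at about (476,221) and the bell top about (548,212). Measuring both.

```bash
python3 - <<'E'
from h import *
m=bot.camera_model("wrist");p=cv2.imread("pics/a4.png")
print("key by eye",ray("wrist",(476,221),49,m).round(1),"corners",[ray("wrist",q,49,m)[:2].round(1).tolist() for q in[(469,197),(490,199),(483,247),(461,243)]])
print("bell button",ray("wrist",(550,216),52,m).round(1))
y=-.09;R=np.array([[np.cos(y),-np.sin(y)],[np.sin(y),np.cos(y)]])
print("key from hub",np.array([613.8,161.3])+R@[-17,-96])
s=cv2.imread("pics/side0.png");print("bell side button",ray("side",(341,253),52).round(1))
print(bot.observe()["eef_pos"])
E
```

```text
key by eye [591.   70.1  49. ] corners [[608.6, 78.8], [607.2, 61.6], [570.1, 59.7], [574.3, 79.1]]
bell button [594.6   2.3  52. ]
key from hub [588.24046282  67.21647297]
bell side button [587.8 -13.7  52. ]
[584.97897175 176.95986064  90.01665307]
```

The key is at about (589,69), and the bell's dome ends more than 20 mm to its right. Move over the key.

```bash
python3 -m pendant '[0,0,0,0.15,3.6,0,0, 0,0,0,0.15,3.6,0,0, 0,0,0,0,3.5,0,0, 0,0,0,0,0,2,0, 0,0,0,0,0,1.2,0, 0,0,0,0,0,0.3,0, 0,0,0,0,0,0,0]'; python3 -m pendant '[0,0,0,0,0,0.2,0, 0,0,0,0,0,0.2,0, 0,0,0,0,0,0.1,0, 0,0,0,0,0,0,0]'
```

```text
time_s: 8.57
eef_pos: [588.1, 71.1, 55.1]
ee_rot: [-3.142, 0.001, 0.001]
force: [0.3, 0.1, -1.1]
gripper_width: 0.0
grasp_force: 0.0
time_s: 9.07
eef_pos: [588.6, 70.1, 50.8]
ee_rot: [3.142, -0.0, -0.001]
force: [0.6, 0.1, 1.3]
gripper_width: 0.0
grasp_force: 0.0
```

```bash
python3 -m pendant '[0,0,0,0,0,0.2,0, 0,0,0,0,0,0.15,0, 0,0,0,0,0,0.1,0, 0,0,0,0,0,0,0]'; python3 -m pendant '[0,0,0,0,0,0.1,0, 0,0,0,0,0,0.1,0, 0,0,0,0,0,0,0]'
```

```text
time_s: 9.57
eef_pos: [588.9, 70.1, 46.5]
ee_rot: [3.142, -0.001, -0.001]
force: [0.1, 0.1, 2.0]
gripper_width: 0.002
grasp_force: 1.2
time_s: 9.95
eef_pos: [588.9, 70.1, 44.5]
ee_rot: [3.142, -0.001, -0.001]
force: [-0.2, -0.9, 3.5]
gripper_width: 0.002
grasp_force: 1.8
```

```bash
python3 -m pendant '[0,0,0,0,0,0.1,0, 0,0,0,0,0,0.1,0, 0,0,0,0,0,0,0, 0,0,0,0,0,0,0]'
```

```text
time_s: 10.45
eef_pos: [588.9, 70.1, 44.0]
ee_rot: [3.141, -0.0, -0.0]
force: [-3.6, -1.0, 11.4]
gripper_width: -0.001
grasp_force: 5.9
```

Force rises sharply at z 44, so the key is bottomed. Release and retreat upward.

```bash
python3 -m pendant '[0,0,0,0,0,-0.4,0, 0,0,0,0,0,-2,0, 0,0,0,0,0,-4,0, 0,0,0,0,0,-4,0, 0,0,0,-2,0,-3,0, 0,0,0,-1,0,0,0, 0,0,0,0,0,0,0, 0,0,0,0,0,0,0]'; python3 look.py b1
```

```text
time_s: 11.45
eef_pos: [557.7, 70.1, 174.7]
ee_rot: [3.142, 0.003, -0.001]
force: [0.1, -0.2, -0.4]
gripper_width: 0.0
grasp_force: 0.0
[(np.float64(-19.3), 233), (np.float64(-19.5), 234), (np.float64(-19.5), 232), (np.float64(-19.6), 232), (np.float64(-19.6), 233)] target -20.2 (4 dots -50, 2 dots 9.8)
11.5 [557.9  70.1 174.7] [-0.1 -0.3 -0.3]
```

View pics/b1.png

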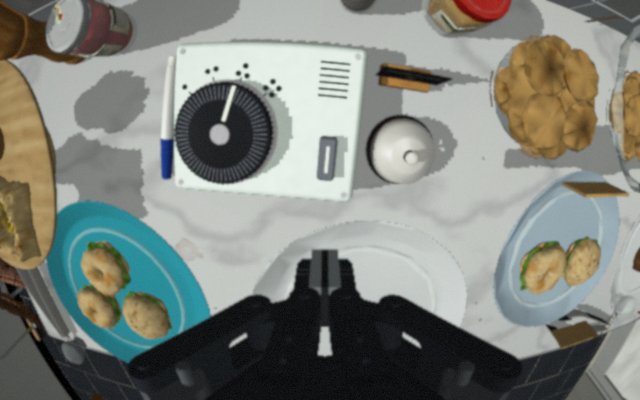

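The pointer at (232,90) is on the three-dot group. The key at (327,158) is free, and the bell, price board and pen are undisturbed.

```bash
python3 -c "
from cell import bot;print(bot.close_job())"
```

```text
the job is handed in; nothing more can be done
None
```

The dial rests at the three-dot mark, the start key was pressed fully down and released, and the last picture shows nothing moved round the timer; the job is handed in, with no verdict returned.

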